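# Select a gas port and open the fill valve

## Robot

A 6-joint arm with a two-finger parallel gripper is mounted at the origin on the work surface. World frame = base frame: x ahead of the robot, y to its left, z up, the work surface at z = 0. Lengths are in mm, angles in rad, forces in N, time in s.
With the tool pointing down it reaches from about 275 to 725 mm from the base axis. Payload 5.6 kg.
Tool frame: the origin (TCP) lies at the very end of the fingers, on their centre line; the grasp point (between the pads) lies 19 mm behind it; z points along the fingers, x is the direction in which the jaws open and shut, and the axes are right-handed (so a half turn about z gives the same grasp; the last joint's range is limited). The gripper opens to 85 mm and grips with 20 to 120 N. Pads are 22 mm wide; open, the fingers measure 114 mm over their backs; the gripper's body (76 mm by 85 mm) begins 54 mm behind the grasp point. The pads swing forward as they close: fully open they stand 13 mm farther back than shut.
Start: joints at [-0.844, 0.255, 0.108, 0, -1.424, -0.285], TCP at [235.18, -497.175, 231.283] pointing down, gripper open.
Joint ranges: [-2.95, 2.95], [-1.21, 1.97], [-1.09, 1.5], [-2.87, 1.71], [-2.94, -0.07], [-3.05, 3.05]. Speed limits (rad/s): [2.57, 2.57, 3.14, 3.14, 3.14, 3.14].

## Interface

Orientations are given as a unit quaternion [x, y, z, w].
In Python, from station import r gives the robot as it stands.
- The arm moves only by the tool play_rows, never from a script. Its arguments are lists of equal length, an entry for each row: "fingers": the opening, from 0 (shut) to 1 (fully open); "travel": the shift along the tool's x, y, z in m, a list of three; "rot": the turn, a rotation vector about the tool's x, y, z in rad, a list of three. A call has 1 to 5 rows; each row is the pose to reach, as a shift and turn from the pose commanded when the call began, along the tool's axes at that moment; what a row does not reach only later rows make up. A row lasts 1/10 s, in which the tool goes at most 50 mm and 8.59 degrees, less where a joint would pass 70% of its speed; a pose out of reach is approached as far as the arm can. A call with a gripper value outside its range is refused whole. The fingers move at their own pace and stop on an object; "squeeze" is the grip in N (left out, the last holds). Time passes only in rows, so rows that repeat a pose let the fingers close. It gives the time, the measured TCP pose, the force and the opening at its end, in the units of the state.
- r.state(): the state, without advancing time (a new reading comes with each control period).
- r.camera(name): name is "scene" or "top" or "wrist"; returns (picture, depth): 400x640x3 uint8, red, green, blue; 400x640 float32, mm along the optical axis (not along the pixel's ray), 0 where there is no reading.
- r.camera_params(name): a dict with "fov_y" (degrees; the focal length in pixels is half the picture's height over the tangent of half this angle, whatever the lens; pixels are square), "cx", "cy" (the principal point, pixels), "T" (4x4, takes a point from camera to world coordinates); the wrist camera has in their place "hand_eye" (4x4, takes a point from camera to tool coordinates, whose origin is the TCP and whose axes are the tool frame's). Camera axes: x right, y up, looking along -z (the intrinsics and any distortion apply to the point x, -y, -z); pixel columns grow to the right and rows downward; lengths in mm; the calibration is good to about 2 mm. A picture is of the moment at which its call begins: read the wrist's pose just before it. camera_params takes no time and is no camera call.
- r.close_job(): hands the job in, once; it reports no verdict.
The state is a dict: "time": time; "joint_positions": joint angles; "qd": joint speeds; "joint_torque": joint torques, N m; "ee_pos": TCP position; "eef_rot": TCP orientation; "force": force on the tool from outside, world axes, zero at the start; "torque": the same for the moment, N m; "width": finger opening in mm.
Only numpy, scipy, OpenCV 4.12 (cv2) and the standard library are available. Lean on these libraries where they do the work, as an engineer would, in place of code of your own. Each camera call takes 0.05 s, during which the arm holds its last target.

## Task

In a neon-tube shop, set the gas selector: push its protruding tab round with the fingertips until the tab points at the middle of the cross-shaped label. Then press the fill valve's button all the way down and let it spring back. Only push: do not lift the selector, do not press the button before the selector is set, and leave the beaker, the weight and the paddle where they are.

Things in the scene. Friction and masses are not known exactly. Their poses are not given: they have to be found in the camera images.
- selector (a joint): rotary gas selector on a vertical axis, in rad, positive counter-clockwise seen from above; 0 is the middle of its travel, with stops at -2.3 and +2.3. It has no clicks: it stays by friction wherever it is left (about 0.12 N m, some 2 to 3 N at the tab). It starts near 0; the labels lie at -1.92, -0.96, +0.96 and +1.92, in an order that changes.
- seat (a joint): lift of the selector's rotor off its seat, in m; 0 seated (held only by its weight, about 0.45 kg). It must not be lifted.
- selector_axis (a point): point on the selector's vertical axis. The aluminium rotor is a disc of radius 26 mm with its top face 62 mm above the table, and this point is 2 mm above that face; a small dark cap of radius 10 mm rises 8 mm from the face. It stands in the middle of a round, flat dark housing of radius 105 mm whose top is 30 mm above the table; brass nipples stick out of the housing's side by up to 30 mm, low down. The housing is fixed to the bench and stands differently each time.
- tab_end (a point): outer end of the selector's only tab, at mid-height (51 mm above the table). The tab is an aluminium bar sticking out radially from the rotor to 64 mm from the axis, 12 mm thick sideways, its upper face 64 mm and its underside 38 mm above the table, with a thin black line along its top. The side faces from 26 to 64 mm out are free to push; the housing's top around it is clear except for the flat labels.
- tab_aim (a point): the spot that the tab points at: on the tab's centre line, 84 mm from the selector's axis (the same radius as the label centres), 33 mm above the table; turns with the tab.
- label_cross_mid (a point): the wanted label: a plus-shaped cross 34 mm across, 3 mm thick, white enamel, lying flat on the selector's housing with its centre 84 mm from the selector's axis; point: centre of its upper face, 33 mm above the table. Its arms are 9 mm wide.
- label_round_mid (a point): another label: a round disc 30 mm across, 3 mm thick, white enamel, lying flat on the selector's housing with its centre 84 mm from the selector's axis; point: centre of its upper face, 33 mm above the table. 
- label_square_mid (a point): another label: a square 27 mm across, 3 mm thick, white enamel, lying flat on the selector's housing with its centre 84 mm from the selector's axis; point: centre of its upper face, 33 mm above the table. 
- label_triangle_mid (a point): another label: a triangle about 33 mm across, 3 mm thick, white enamel, lying flat on the selector's housing with its centre 84 mm from the selector's axis; point: centre of its upper face, 33 mm above the table. 
- valve (a joint): travel of the fill valve's push button in m: 0 released, 0.007 fully down; a spring returns it (about 5 N fully down)
- valve_top (a point): centre of the top face of the fill valve's round steel button (32 mm across), which stands in a grey housing fixed to the bench to the left or right of the selector; it is pressed straight down.
- beaker_mid (a point): loose glass beaker, 64 mm across and 75 mm high, upright; point: its centre half-way up. To be left alone.
- weight_mid (a point): loose brass weight with a small knob, 44 mm across and 56 mm high; point: its centre half-way up. To be left alone.
- paddle_mid (a point): loose wooden paddle lying flat, 210 mm long (along its x), 50 mm wide, 12 mm thick; point: near its middle. To be left alone.

How it is judged (in metres and radians):
On the way, in this order (a step that is already met when the one before it is completed fails the run):
1. the selector rests with its tab pointing at the cross (horizontal distance between tab_aim and label_cross_mid below 0.011 m and velocity of joint selector between -0.1 and 0.1 rad/s), for 0.2 s.
2. the fill valve's button is pressed all the way down (horizontal distance between tab_aim and label_cross_mid below 0.011 m and value of joint valve above 0.0055 m), for 0.05 s.
At the end, for the whole second after the job is handed in: The spot 84 mm out along the tab is within 11 mm of the cross label's centre; the selector is still and seated (under 3 mm up); the button, once pressed at least 5.5 mm, is back up (under 1.5 mm down); beaker, weight and paddle are within 25 mm of their start and not tipped (horizontal distance between tab_aim and label_cross_mid below 0.011 m and velocity of joint selector between -0.03 and 0.03 rad/s and value of joint valve below 0.0015 m and value of joint seat below 0.003 m and not (distance of beaker_mid from where it was at the start of the episode above 0.025 m or angle between beaker_mid's own z axis and vertical above 0.4 rad) and not (distance of weight_mid from where it was at the start of the episode above 0.025 m or angle between weight_mid's own z axis and vertical above 0.4 rad) and not (distance of paddle_mid from where it was at the start of the episode above 0.025 m or angle between paddle_mid's own z axis and vertical above 0.4 rad)); the robot touches nothing.
It fails at once if the selector is lifted off its seat by more than 5 mm (value of joint seat above 0.005 m).
It fails at once if the button is pressed while the tab does not point at the cross (not (horizontal distance between tab_aim and label_cross_mid below 0.011 m) and value of joint valve above 0.003 m).
It fails at once if the beaker is moved by more than 25 mm or tipped (distance of beaker_mid from where it was at the start of the episode above 0.025 m or angle between beaker_mid's own z axis and vertical above 0.4 rad).
It fails at once if the weight is moved by more than 25 mm or tipped (distance of weight_mid from where it was at the start of the episode above 0.025 m or angle between weight_mid's own z axis and vertical above 0.4 rad).
It fails at once if the paddle is moved by more than 25 mm or tipped (distance of paddle_mid from where it was at the start of the episode above 0.025 m or angle between paddle_mid's own z axis and vertical above 0.4 rad).
It also fails if it takes over 48 s, if anything falls off the work surface, if the arm or the gripper's body presses on something with over 40 N, if the wrist force passes 120 N, or if a joint passes its speed limit or range.

## Working session

There is one attempt and no reset: what is moved stays moved. The work goes in short steps, Python scripts to look and compute and a tool call to move; the robot and the scene stay as the last step left them, time stands still between calls to the robot, and variables do not carry over. Pictures are saved under pics/ and viewed, and the job is handed in when it is done.

Besides the shell and the picture viewer there is one more tool, called after ">>>" by a JSON object that holds its "op" and its "data", one argument or row to a line. play_rows: Moves the arm, as the interface text tells. Its arguments: {"type":"object","properties":{"fingers":{"type":"array"},"travel":{"type":"array"},"rot":{"type":"array"},"squeeze":{"type":"number"}},"required":["fingers","travel","rot"]}

```bash
ls; mkdir -p pics
python3 - <<'E'
from station import r
import cv2,numpy as np
print(r.state())
for n in("scene","top","wrist"):
    p,d=r.camera(n); cv2.imwrite(f"pics/a_{n}.png",p[:,:,::-1]); np.savez(f"a_{n}.npz",p=p,d=d)
    print(n,r.camera_params(n), d.min(),d.max())
E
```

```text
pics
{'time': 0.0, 'joint_positions': array([-8.44404945e-01,  2.55727749e-01,  1.06964831e-01, -4.35798990e-04,
       -1.42386954e+00, -2.84614706e-01]), 'qd': array([-4.54417939e-04,  5.85987722e-05,  9.62501133e-04,  7.41232483e-06,
        2.10105314e-03, -6.05925748e-04]), 'joint_torque': array([-1.47309097e-04, -3.86624658e+01,  2.37937939e+01,  5.36481544e+00,
       -5.86045164e-03,  4.08707777e-06]), 'ee_pos': array([ 234.98366547, -496.72362949,  230.39615586]), 'eef_rot': array([ 5.35028636e-01,  8.44833398e-01,  4.60754789e-04, -8.22797693e-04]), 'force': array([-0.08790469,  0.16957679,  0.20980617]), 'torque': array([-0.04479041,  0.01459493, -0.00264145]), 'width': 85.59284237641937}
scene {'fov_y': 54.01001360867869, 'cx': 323.442443425914, 'cy': 196.5393160635623, 'T': array([[-2.18689076e-02, -7.05667559e-01,  7.08205512e-01,
         1.17354292e+03],
       [ 9.99553966e-01, -2.98428184e-02,  1.12967842e-03,
         4.86797233e+00],
       [ 2.03376710e-02,  7.07914332e-01,  7.06005437e-01,
         6.45764004e+02],
       [ 0.00000000e+00,  0.00000000e+00,  0.00
[... 251 characters left out ...]
,  8.98090945e-02, -1.56574649e-02,
        -1.32230375e+01],
       [ 3.22794452e-03,  2.06380091e-01,  9.78466575e-01,
         7.71714962e+02],
       [ 0.00000000e+00,  0.00000000e+00,  0.00000000e+00,
         1.00000000e+00]])} 0.0 1768.4147
wrist {'fov_y': 58.53569946360531, 'cx': 318.8802673000369, 'cy': 201.65777797216677, 'hand_eye': array([[ 9.99999324e-01,  3.86523401e-04,  1.09637834e-03,
        -3.57204825e-01],
       [ 7.19326819e-04, -9.46613971e-01, -3.22368537e-01,
        -8.28778478e+01],
       [ 9.13244071e-04,  3.22369107e-01, -9.46613609e-01,
        -1.43002126e+02],
       [ 0.00000000e+00,  0.00000000e+00,  0.00000000e+00,
         1.00000000e+00]])} 0.0 488.6649
```

View pics/a_top.png

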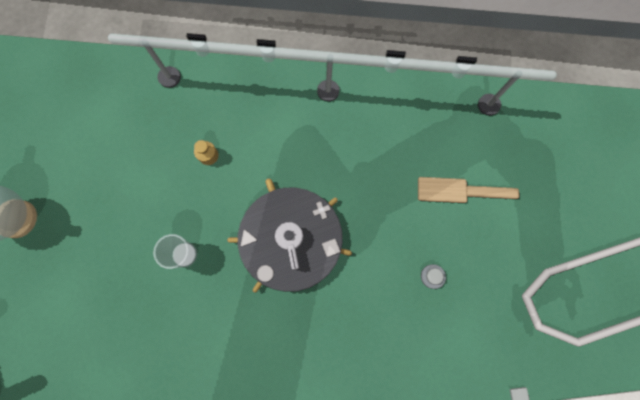

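View pics/a_scene.png

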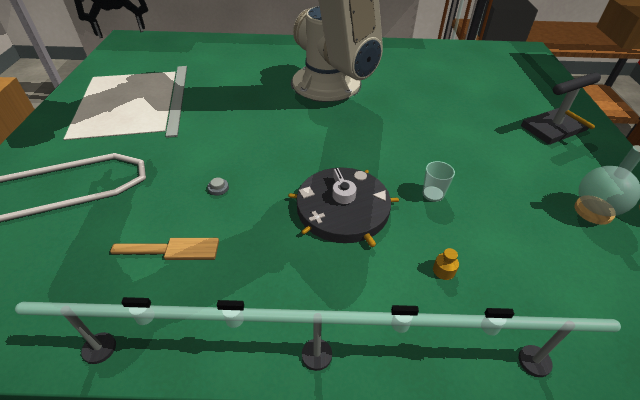

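The top view shows the housing at about (290,238) with the tab pointing down to (294,267). Labels: cross (321,210), square (331,247), round (265,272), triangle (248,238). The button is at (433,276), the beaker at (175,252), the weight at (205,152) and the paddle at (468,191). Next I'll measure these.

```bash
cat > h.py <<'E'
import numpy as np,cv2
from scipy.spatial.transform import Rotation as R
def K(c): 
    f=200/np.tan(np.radians(c['fov_y']/2)); return f
def plane(c,T,u,v,z):
    f=K(c); d=np.array([(u-c['cx'])/f,-(v-c['cy'])/f,-1.0]); d=T[:3,:3]@d; o=T[:3,3]
    return o+d*(z-o[2])/d[2]
def deproj(c,T,u,v,dep):
    f=K(c); return T[:3,:3]@(np.array([(u-c['cx'])/f,-(v-c['cy'])/f,-1.0])*dep)+T[:3,3]
def toolT(s):
    T=np.eye(4);T[:3,:3]=R.from_quat(s['eef_rot']).as_matrix();T[:3,3]=s['ee_pos'];return T
E
python3 - <<'E'
from h import *; from station import r
for n,roi in(("top",(225,180,355,300)),("scene",(280,155,410,250))):
    z=np.load(f"a_{n}.npz");p=z['p'];d=z['d'];c=r.camera_params(n);T=c['T']
    x0,y0,x1,y1=roi
    cv2.imwrite(f"pics/b_{n}.png",cv2.resize(p[y0:y1,x0:x1,::-1],None,fx=6,fy=5.0 if 0 else 6,interpolation=cv2.INTER_CUBIC)[:600,:800] if n=="scene" else cv2.resize(p[y0:y1,x0:x1,::-1],None,fx=5,fy=5,interpolation=cv2.INTER_CUBIC))
    g=p.astype(int); m=((g.min(2)>135)&(g.max(2)-g.min(2)<45)).astype(np.uint8)
    mm=np.zeros_like(m);mm[y0:y1,x0:x1]=m[y0:y1,x0:x1]
    k,lab,st,ce=cv2.connectedComponentsWithStats(mm)
    for i in range(1,k):
        if st[i,4]>15:
            u,v=ce[i]; print(n,np.round(ce[i],1),st[i,4],"z33:",plane(c,T,u,v,33).round(1),"depth:",deproj(c,T,u,v,d[int(round(v)),int(round(u))]).round(1))
    # housing dark
    m=((g.max(2)<75)&(g.max(2)-g.min(2)<20)).astype(np.uint8)
    pts={"top":{"valve":(433,276),"weight":(205,150),"beaker":(172,252),"cap":(289,235),"tube":(330,54)},"scene":{"valve":(218,184),"weight":(450,253),"cap":(345,186),"tube":(316,318)}}[n]
    for a,(u,v) in pts.items(): print(n,a,deproj(c,T,u,v,d[v,u]).round(1))
E
```

```text
top [321.  209.8] 141 z33: [620.8 -10.2  33. ] depth: [620.7 -10.2  33.3]
top [288.8 239.7] 618 z33: [554.8  47.9  33. ] depth: [550.7  45.   68.6]
top [246.9 238.1] 148 z33: [550.3 130.9  33. ] depth: [550.2 130.6  34.6]
top [330.5 247.4] 204 z33: [547.2 -35.6  33. ] depth: [547.3 -35.6  32.1]
top [264.6 272.9] 206 z33: [486.1  87.8  33. ] depth: [486.1  88.1  30.9]
top valve [ 510.5 -240.7   25.4]
top weight [717.8 234.2  54. ]
top beaker [511.2 283.9   6.6]
top cap [559.5  45.5  69.1]
top tube [898.7  -0.9 140.8]
scene [343.9 186.3] 248 z33: [524.   49.6  33. ] depth: [564.6  46.8  71.3]
scene [360.4 174.7] 80 z33: [482.7  89.1  33. ] depth: [485.7  88.7  35.7]
scene [306.3 191.6] 99 z33: [545.  -34.9  33. ] depth: [548.6 -34.6  36.5]
scene [380.7 194.6] 68 z33: [547.5 131.4  33. ] depth: [548.1 131.3  33.6]
scene [316.5 216.5] 83 z33: [618.8  -9.4  33. ] depth: [619.2  -9.4  33.4]
scene valve [ 519.1 -239.5   23.9]
scene weight [722.1 244.3  56.4]
scene cap [562.2  49.3  70. ]
scene tube [905.1  -1.1 138.1]
```

Run:
```python
import cv2
a=cv2.imread("pics/a_top.png")
cv2.imwrite("pics/b_valve.png",cv2.resize(a[250:300,400:465],None,fx=8,fy=8,interpolation=cv2.INTER_CUBIC))
```

```text
(no output)
```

View pics/b_top.png

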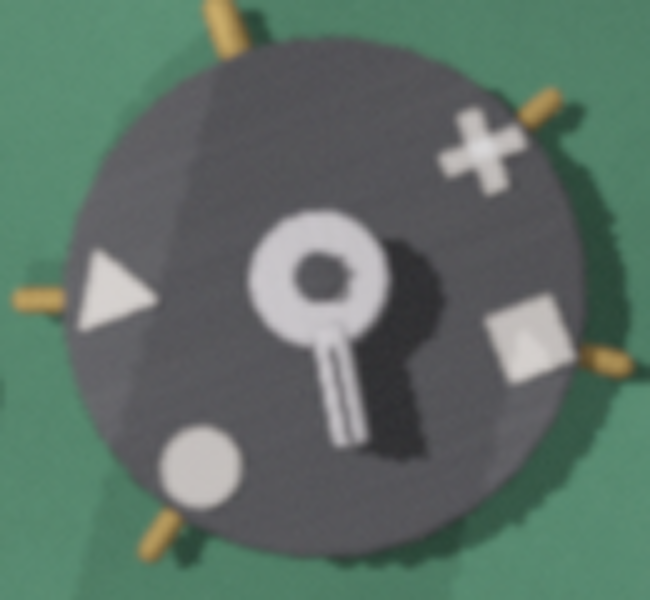

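View pics/b_valve.png

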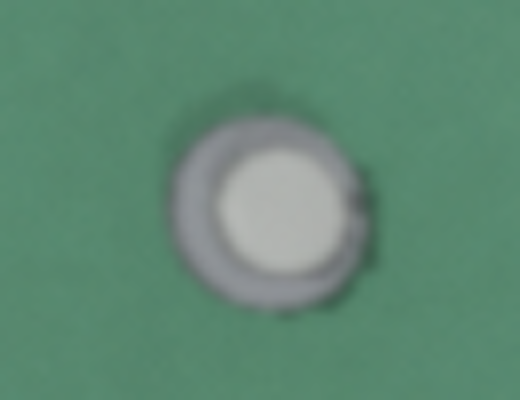

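View pics/b_scene.png

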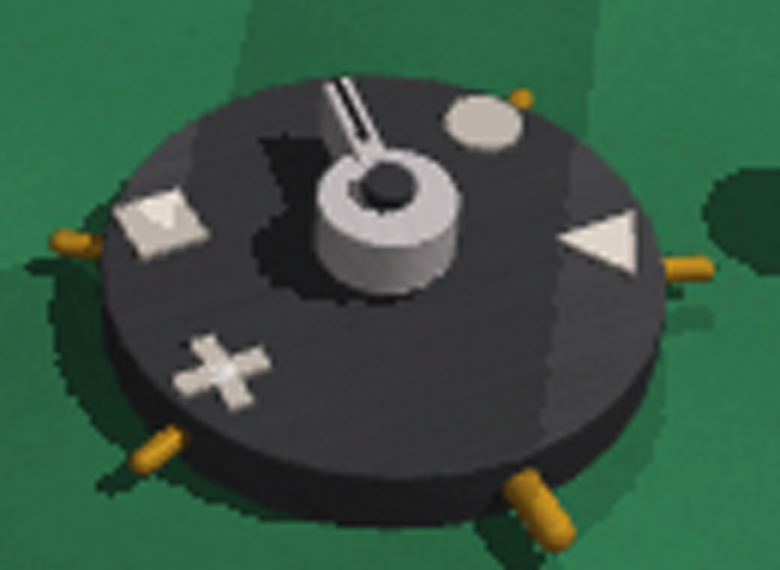

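Run:
```python
from h import *; from station import r
from scipy.optimize import least_squares as L
P=np.array([[619.8,-9.8],[548.9,131.1],[546.1,-35.2],[484.4,88.4]])
s=L(lambda c:np.hypot(*(P-c).T)-84,[557,47]);print(s.x,s.fun)
C=s.x
for n,q in zip("cross tri sq round".split(),P): print(n,np.degrees(np.arctan2(*(q-C)[::-1])))
c=r.camera_params("top");z=np.load("a_top.npz")
# tab end at z=64 : zoom (350,445)/5 end edge midpoint
e=plane(c,c['T'],225+349/5-.4,180+444/5-.4,64); print("tabend",e,np.linalg.norm(e[:2]-C),np.degrees(np.arctan2(*(e[:2]-C)[::-1])))
e=plane(c,c['T'],225+321/5-.4,180+278/5-.4,70); print("cap top",e)
d=z['d']
for u,v in((435,276),(432,274),(438,278),(425,276)): print(deproj(c,c['T'],u,v,d[v,u]).round(1))
print("valve",plane(c,c['T'],434.8,275.8,25))
cs=r.camera_params("scene");zs=np.load("a_scene.npz")
g=zs['p']; cv2.imwrite("pics/c_v.png",cv2.resize(g[165:205,195:245,::-1],None,fx=10,fy=10,interpolation=cv2.INTER_CUBIC))
# paddle, beaker, etc
for n,(u,v),h in (("paddle blade",(418,191),12),("padR",(518,193),12),("beaker base",(184,256),0)):print(n,plane(c,c['T'],u,v,h))
```

```text
[558.22061498  47.74042675] [ 0.27883109 -0.12096617 -0.17862029  0.27742339]
cross -43.058033862090234
tri 96.37986668778855
sq -98.31414679592747
round 151.15451606174517
tabend [498.74243767  29.23317859  64.        ] 62.29102511265456 -162.71593148018525
cap top [559.00972009  45.77035384  70.        ]
[ 510.9 -245.2   23.4]
[ 514.2 -238.6   25.4]
[ 507.6 -251.3   23.1]
[ 509.8 -228.9   11.8]
valve [ 511.21084579 -244.34865214   25.        ]
paddle blade [ 683.72493236 -208.71084617   12.        ]
padR [ 698.66134902 -417.45890798   12.        ]
beaker base [505.69027451 260.62534288   0.        ]
```

View pics/c_v.png

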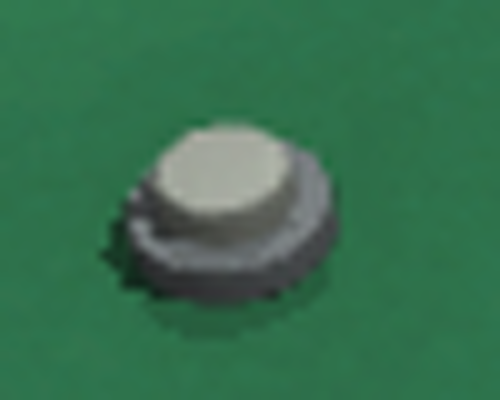

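```bash
cat >> h.py <<'E'
C=np.array([558.5,47.2])
def go(s,p,yaw):
    Rm=R.from_quat(s['eef_rot']); 
    a=np.radians(yaw); Rt=R.from_matrix(np.array([[np.cos(a),np.sin(a),0],[np.sin(a),-np.cos(a),0],[0,0,-1]]))
    print("travel",(Rm.inv().apply(np.array(p)-s['ee_pos'])/1000).round(4),"rot",(Rm.inv()*Rt).as_rotvec().round(3))
def tabpose(th,rad=48,off=0):
    t=np.radians(th); return C+rad*np.array([np.cos(t),np.sin(t)])+off*np.array([-np.sin(t),np.cos(t)])
E
python3 - <<'E'
from h import *; from station import r
s=r.state()
p=tabpose(-162.7); go(s,[*p,150],107.3); go(s,[*p,41],107.3)
c=r.camera_params("scene"); print(plane(c,c['T'],217,181.3,24),plane(c,c['T'],217,181.3,26))
E
```

```text
travel [0.3601 0.4775 0.0811] rot [-0.    -0.001  0.14 ]
travel [0.36   0.4775 0.1901] rot [-0.    -0.001  0.14 ]
[ 510.2889028  -243.64598891   24.        ] [ 512.42236184 -242.84660535   26.        ]
```

>>> {"op": "play_rows", "data": {
  "fingers": [0.4,0.4,0.4,0.4,0.4],
  "travel": [
    [0.03,0.04,0.007],
    [0.06,0.08,0.014],
    [0.09,0.12,0.02],
    [0.12,0.16,0.027],
    [0.12,0.16,0.027]
  ],
  "rot": [
    [0,0,0.04],
    [0,0,0.08],
    [0,0,0.11],
    [0,0,0.14],
    [0,0,0.14]
  ]
}}

```text
time: 0.65
ee_pos: [330.0, -315.9, 203.5]
eef_rot: [0.591, 0.807, 0.001, -0.001]
force: [0.2, -1.0, 0.1]
width: 34.0
```

Run:
```python
from h import *; from station import r
s=r.state(); print(s['time'],s['ee_pos'],s['width'],s['joint_positions'])
p=tabpose(-162.7); go(s,[*p,150],107.3)
```

```text
0.65 [ 330.03476682 -315.92654494  203.46179847] 33.972494445465784 [-0.42028237  0.08242253 -0.17310317 -0.00179011 -1.31628825 -0.84339641]
travel [0.2773 0.2794 0.0541] rot [ 0.    -0.002  0.005]
```

>>> {"op": "play_rows", "data": {
  "fingers": [0.4,0.4,0.4,0.4,0.4],
  "travel": [
    [0.03,0.03,0.006],
    [0.06,0.06,0.012],
    [0.09,0.09,0.018],
    [0.12,0.12,0.024],
    [0.15,0.15,0.03]
  ],
  "rot": [
    [0,0,0],
    [0,0,0],
    [0,0,0],
    [0,0,0],
    [0,0,0]
  ]
}}

```text
time: 1.15
ee_pos: [427.6, -131.2, 174.1]
eef_rot: [0.593, 0.805, 0.0, 0.0]
force: [1.3, 0.0, 0.3]
width: 34.4
```

>>> {"op": "play_rows", "data": {
  "fingers": [0.4,0.4,0.4,0.4,0.4],
  "travel": [
    [0.03,0.03,0.006],
    [0.06,0.06,0.012],
    [0.09,0.09,0.018],
    [0.12,0.125,0.024],
    [0.125,0.13,0.024]
  ],
  "rot": [
    [0,0,0],
    [0,0,0],
    [0,0,0],
    [0,0,0],
    [0,0,0]
  ]
}}

```text
time: 1.65
ee_pos: [515.5, 28.5, 148.7]
eef_rot: [0.592, 0.806, -0.001, -0.001]
force: [-0.1, -0.8, -0.0]
width: 34.3
```

Run:
```python
from h import *; from station import r
s=r.state(); print(s['time'],s['ee_pos'],s['width'],s['qd'].round(2))
p=tabpose(-162.7); go(s,[*p,41],107.3)
p,d=r.camera("wrist"); cv2.imwrite("pics/d.png",p[:,:,::-1])
c=r.camera_params("wrist");T=toolT(s)@c['hand_eye'];f=K(c)
def proj(P):
    q=np.linalg.inv(T)@np.array([*P,1]);return c['cx']+f*q[0]/-q[2],c['cy']+f*q[1]/q[2]
print(proj([*tabpose(-162.7,64),64]),proj([*C,70]),proj([*tabpose(-162.7,48),41]))
```

```text
1.65 [515.46362634  28.49107559 148.73395836] 34.34356007286191 [ 0.05  0.03  0.05  0.01 -0.05 -0.05]
travel [ 0.005  -0.0012  0.1077] rot [-0.002 -0.     0.003]
(np.float64(327.42026819653427), np.float64(184.58910317478757)) (np.float64(326.718740848101), np.float64(274.29608301024166)) (np.float64(326.5246130753686), np.float64(196.8495403957408))
```

View pics/d.png

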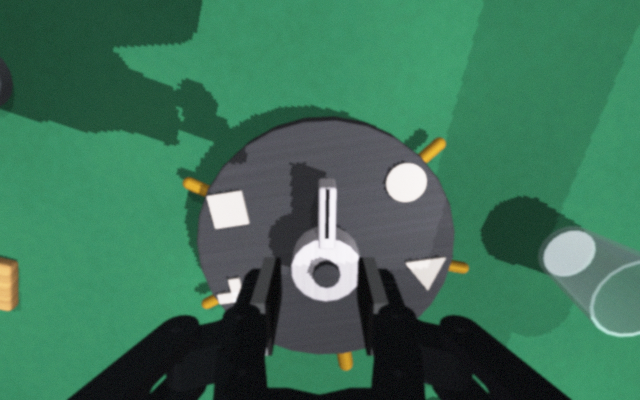

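The wrist view shows the tab end at (327,188) and the cap at (326,275), as predicted, and the fingers line up either side of the tab. Lowering now.

>>> {"op": "play_rows", "data": {
  "fingers": [0.4,0.4,0.4,0.4,0.4],
  "travel": [
    [0.005,-0.001,0.025],
    [0.005,-0.001,0.05],
    [0.005,-0.001,0.08],
    [0.005,-0.001,0.106],
    [0.005,-0.001,0.106]
  ],
  "rot": [
    [0,0,0],
    [0,0,0],
    [0,0,0],
    [0,0,0],
    [0,0,0]
  ]
}}

```text
time: 2.2
ee_pos: [508.5, 28.2, 41.3]
eef_rot: [0.593, 0.805, -0.003, -0.002]
force: [-0.5, 0.4, 0.2]
width: 34.2
```

Run:
```python
from h import *; from station import r
s=r.state(); print(s['time'],s['ee_pos'],s['width'],s['force'])
for k in range(1,6):
    go(s,[*tabpose(-162.7+7*k),41],107.3+7*k)
p,d=r.camera("wrist"); cv2.imwrite("pics/e.png",p[:,:,::-1])
```

```text
2.2 [508.52302113  28.1876409   41.26640827] 34.201031805152866 [-0.4773188   0.3976174   0.23536097]
travel [-0.0025  0.0057  0.0002] rot [-0.007 -0.001 -0.124]
travel [-0.0083  0.0068  0.0002] rot [-0.007 -0.001 -0.246]
travel [-0.0139  0.0086  0.0002] rot [-0.007 -0.002 -0.368]
travel [-0.0192  0.011   0.0002] rot [-0.007 -0.002 -0.491]
travel [-0.0242  0.0141  0.0002] rot [-0.007 -0.003 -0.613]
```

View pics/e.png

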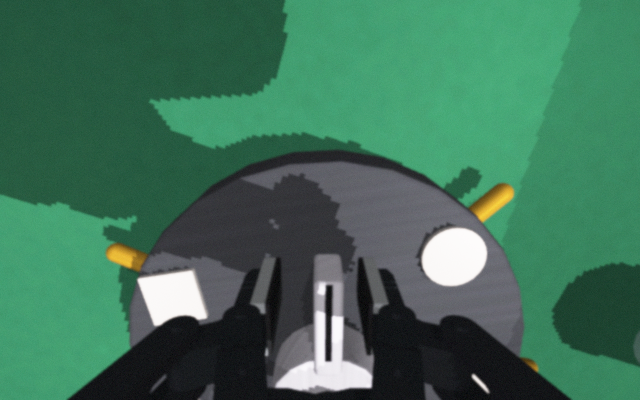

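Run:
```python
from h import *; from station import r
s=r.state()
go(s,[*tabpose(-162.7,50,9),41],107.3)
c=np.array([11,50.])
for k in range(1,6):
    a=-np.radians(5*k); M=np.array([[np.cos(a),-np.sin(a)],[np.sin(a),np.cos(a)]]); print(k,(c-M@c)/1000,a)
```

```text
travel [-0.0055  0.0015  0.0025] rot [-0.004  0.    -0.001]
1 [-0.00431593  0.00114898] -0.08726646259971647
2 [-0.00851529  0.00266974] -0.17453292519943295
3 [-0.01256614  0.00455072] -0.2617993877991494
4 [-0.01643763  0.00677759] -0.3490658503988659
5 [-0.0201003   0.00933341] -0.4363323129985824
```

>>> {"op": "play_rows", "data": {
  "fingers": [0.4,0.4,0.4],
  "travel": [
    [-0.002,0.001,0.001],
    [-0.004,0.0015,0.001],
    [-0.007,0.0015,0.001]
  ],
  "rot": [
    [0,0,0],
    [0,0,0],
    [0,0,0]
  ]
}}

```text
time: 2.55
ee_pos: [516.2, 23.7, 44.6]
eef_rot: [0.593, 0.805, 0.001, 0.001]
force: [0.6, 0.8, 0.1]
width: 34.0
```

>>> {"op": "play_rows", "data": {
  "fingers": [0.4,0.4,0.4,0.4,0.4],
  "travel": [
    [-0.0043,0.0011,0],
    [-0.0085,0.0027,0],
    [-0.0126,0.0046,0],
    [-0.0164,0.0068,0],
    [-0.0201,0.0093,0]
  ],
  "rot": [
    [0,0,-0.087],
    [0,0,-0.175],
    [0,0,-0.262],
    [0,0,-0.349],
    [0,0,-0.436]
  ]
}}

```text
time: 3.05
ee_pos: [530.2, 7.5, 44.1]
eef_rot: [0.403, 0.915, 0.001, 0.0]
force: [-2.0, 2.0, 2.5]
width: 33.9
```

```bash
cat > chk.py <<'E'
import sys
from h import *; from station import r
s=r.state(); print(s['time'],s['ee_pos'].round(1),s['width'],s['force'].round(1))
T=toolT(s); yaw=np.degrees(np.arctan2(T[1,0],T[0,0])); print("yaw",yaw,"as tab angle",yaw-270,"C in tool",(T[:3,:3].T@(np.array([*C,41])-T[:3,3])).round(1))
p,d=r.camera("wrist"); cv2.imwrite(f"pics/{sys.argv[1]}_w.png",p[:,:,::-1])
E
python3 chk.py f
```

```text
3.05 [530.2   7.5  44.1] 33.86686501565341 [-2.   2.   2.5]
yaw 132.46551860206043 as tab angle -137.53448139793957 C in tool [10.2 47.7  3.2]
```

View pics/f_w.png

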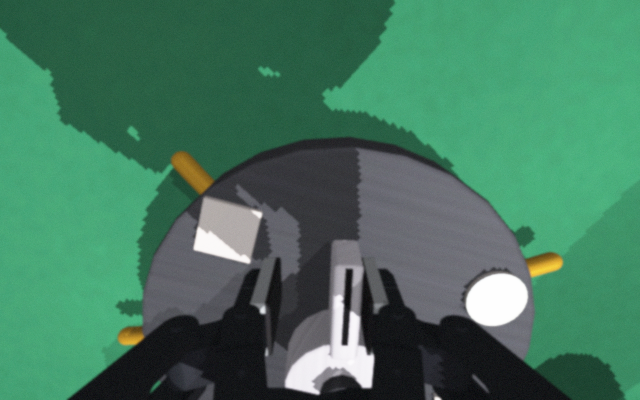

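The right finger is pushing the tab, seen at (345,300), and they are turning together.

>>> {"op": "play_rows", "data": {
  "fingers": [0.4,0.4,0.4,0.4,0.4],
  "travel": [
    [-0.0043,0.0011,0.001],
    [-0.0085,0.0027,0.002],
    [-0.0126,0.0046,0.002],
    [-0.0164,0.0068,0.002],
    [-0.0201,0.0093,0.002]
  ],
  "rot": [
    [0,0,-0.087],
    [0,0,-0.175],
    [0,0,-0.262],
    [0,0,-0.349],
    [0,0,-0.436]
  ]
}}

```text
time: 3.6
ee_pos: [550.2, -1.2, 41.8]
eef_rot: [0.196, 0.981, 0.0, -0.0]
force: [-2.3, 1.4, 1.8]
width: 34.1
```

>>> {"op": "play_rows", "data": {
  "fingers": [0.4,0.4,0.4,0.4,0.4],
  "travel": [
    [-0.0043,0.0011,0],
    [-0.0085,0.0027,0],
    [-0.0126,0.0046,0],
    [-0.0164,0.0068,0],
    [-0.0201,0.0093,0]
  ],
  "rot": [
    [0,0,-0.087],
    [0,0,-0.175],
    [0,0,-0.262],
    [0,0,-0.349],
    [0,0,-0.436]
  ]
}}

```text
time: 4.1
ee_pos: [572.0, -0.8, 41.8]
eef_rot: [-0.02, 1.0, -0.0, -0.001]
force: [-2.9, -0.2, 1.7]
width: 34.1
```

```bash
python3 chk.py g
```

```text
4.1 [572.   -0.8  41.8] 34.117294733082 [-2.9 -0.2  1.7]
yaw -177.67912020686265 as tab angle -447.67912020686265 C in tool [11.5 48.5  0.8]
```

View pics/g_w.png

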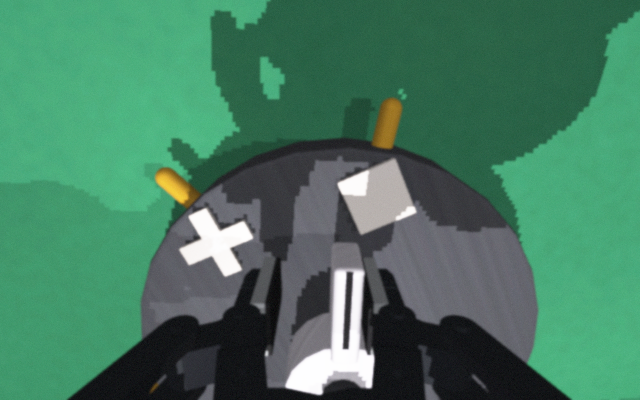

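>>> {"op": "play_rows", "data": {
  "fingers": [0.4,0.4,0.4,0.4,0.4],
  "travel": [
    [-0.0043,0.0011,0],
    [-0.0085,0.0027,0],
    [-0.0126,0.0046,0],
    [-0.0164,0.0068,0],
    [-0.0201,0.0093,0]
  ],
  "rot": [
    [0,0,-0.087],
    [0,0,-0.175],
    [0,0,-0.262],
    [0,0,-0.349],
    [0,0,-0.436]
  ]
}}

```text
time: 4.65
ee_pos: [591.7, 9.0, 41.7]
eef_rot: [-0.235, 0.972, -0.0, -0.001]
force: [-2.4, -0.8, 2.3]
width: 34.5
```

>>> {"op": "play_rows", "data": {
  "fingers": [0.4,0.4,0.4,0.4],
  "travel": [
    [-0.0043,0.0011,0],
    [-0.0085,0.0027,0],
    [-0.0126,0.0046,0],
    [-0.0126,0.0046,0]
  ],
  "rot": [
    [0,0,-0.087],
    [0,0,-0.175],
    [0,0,-0.262],
    [0,0,-0.262]
  ]
}}

```text
time: 5.05
ee_pos: [601.3, 19.2, 41.6]
eef_rot: [-0.36, 0.933, -0.0, -0.0]
force: [-0.0, -1.3, 1.3]
width: 33.9
```

```bash
python3 chk.py i
```

```text
5.05 [601.3  19.2  41.6] 33.890715903623935 [-0.  -1.3  1.3]
yaw -137.85661460153895 as tab angle -407.8566146015389 C in tool [12.9 49.5  0.6]
```

View pics/i_w.png

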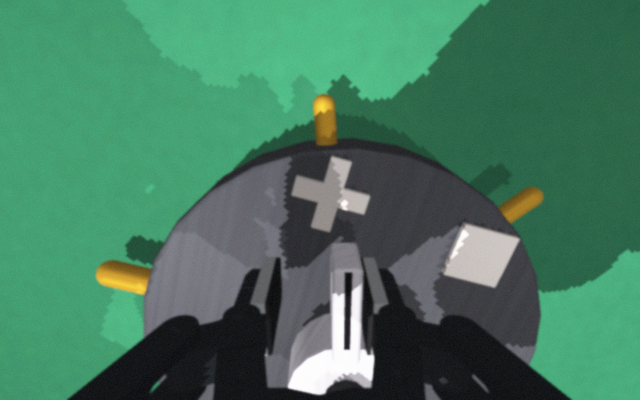

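```bash
cat > loc.py <<'E'
import sys
from h import *; from station import r
s=r.state(); c=r.camera_params("wrist"); T=toolT(s)@c['hand_eye']
for a in sys.argv[1:]:
    u,v,z=map(float,a.split(',')); q=plane(c,T,u,v,z); print(a,q.round(1),"rad",np.linalg.norm(q[:2]-C).round(1),"ang",np.degrees(np.arctan2(*(q[:2]-C)[::-1])).round(2),"tool",(toolT(s)[:3,:3].T@(q-s['ee_pos'])).round(1))
E
python3 loc.py 331,194,33 347.5,278,64 347,345,64 345,245,51
```

```text
331,194,33 [621.3 -10.9  33. ] rad 85.6 ang -42.77 tool [  5.3 -35.7   8.6]
347.5,278,64 [601.    3.3  64. ] rad 61.1 ang -45.91 tool [ 10.8 -11.5 -22.4]
347,345,64 [579.5  26.4  64. ] rad 29.5 ang -44.84 tool [ 11.4  20.  -22.4]
345,245,51 [606.4  -2.3  51. ] rad 68.9 ang -45.96 tool [ 10.6 -19.3  -9.4]
```

>>> {"op": "play_rows", "data": {
  "fingers": [0.4,0.4,0.4,0.4],
  "travel": [
    [-0.0013,0.0003,0],
    [-0.0028,0.0006,0],
    [-0.0028,0.0006,0],
    [-0.0028,0.0006,0]
  ],
  "rot": [
    [0,0,-0.03],
    [0,0,-0.057],
    [0,0,-0.057],
    [0,0,-0.057]
  ]
}}

```text
time: 5.5
ee_pos: [603.0, 21.6, 41.4]
eef_rot: [-0.386, 0.922, -0.0, -0.0]
force: [-2.3, -1.6, 2.3]
width: 33.9
```

>>> {"op": "play_rows", "data": {
  "fingers": [0.4,0.4,0.4],
  "travel": [
    [0.003,0,0],
    [0.0075,0,0],
    [0.0075,0,0]
  ],
  "rot": [
    [0,0,0],
    [0,0,0],
    [0,0,0]
  ]
}}

```text
time: 5.8
ee_pos: [597.6, 16.3, 41.3]
eef_rot: [-0.386, 0.922, 0.0, 0.0]
force: [0.7, -0.6, 0.2]
width: 34.4
```

```bash
python3 chk.py j
```

```text
5.8 [597.6  16.3  41.3] 34.36939943967521 [ 0.7 -0.6  0.2]
yaw -134.5338927025427 as tab angle -404.5338927025427 C in tool [ 5.4 49.5  0.3]
```

View pics/j_w.png

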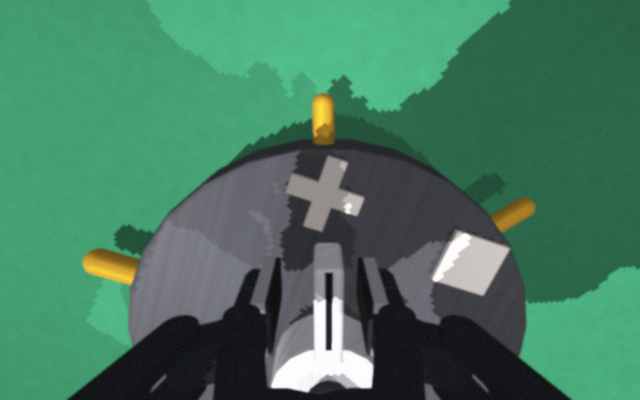

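The tab line is at column 328 and the cross centre at (326,193), so they're nearly collinear and the fingers are clear. I'll raise the arm straight up and verify.

>>> {"op": "play_rows", "data": {
  "fingers": [0.4,0.4,0.4,0.4,0.4],
  "travel": [
    [0,0,-0.02],
    [0,0,-0.045],
    [0,0,-0.08],
    [0,0,-0.11],
    [0,0,-0.11]
  ],
  "rot": [
    [0,0,0],
    [0,0,0],
    [0,0,0],
    [0,0,0],
    [0,0,0]
  ]
}}

```text
time: 6.35
ee_pos: [600.8, 16.7, 156.6]
eef_rot: [-0.387, 0.922, -0.001, 0.005]
force: [0.3, -0.5, -0.1]
width: 34.4
```

```bash
python3 chk.py k;python3 - <<'E'
from h import *; from station import r
s=r.state()
go(s,[511,-244,120],-134.5); go(s,[511,-244,120],-180)
E
```

```text
6.35 [600.8  16.7 156.6] 34.35124094521684 [ 0.3 -0.5 -0.1]
yaw -134.47970626451936 as tab angle -404.47970626451934 C in tool [  8.8  52.3 115.2]
travel [ 0.2482 -0.1197  0.033 ] rot [-0.003  0.005 -0.   ]
travel [ 0.2482 -0.1197  0.033 ] rot [-0.001  0.006  0.794]
```

View pics/k_w.png

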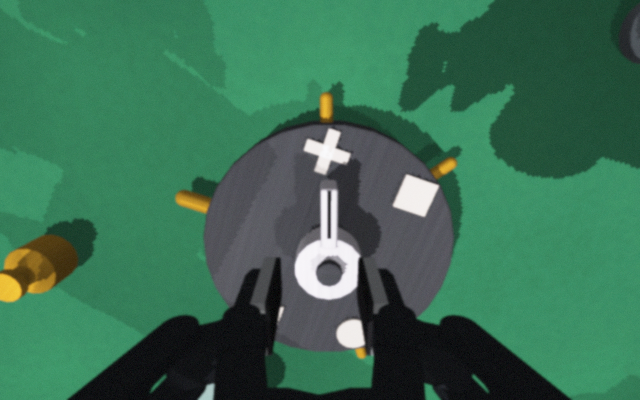

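Confirmed: tab line at column 329, cross centre at (327,151), so about 1 mm off. On to the valve with the fingers shut.

>>> {"op": "play_rows", "data": {
  "fingers": [0,0,0,0,0],
  "travel": [
    [0.025,-0.012,0.003],
    [0.06,-0.029,0.008],
    [0.095,-0.046,0.012],
    [0.13,-0.063,0.016],
    [0.165,-0.08,0.02]
  ],
  "rot": [
    [0,0,0],
    [0,0,0],
    [0,0,0],
    [0,0,0],
    [0,0,0]
  ]
}}

```text
time: 6.9
ee_pos: [538.0, -158.4, 129.9]
eef_rot: [-0.387, 0.922, 0.001, -0.001]
force: [0.9, -0.1, -0.3]
width: 0.0
```

>>> {"op": "play_rows", "data": {
  "fingers": [0,0,0,0,0],
  "travel": [
    [0.03,-0.015,0.003],
    [0.06,-0.03,0.008],
    [0.083,-0.04,0.012],
    [0.083,-0.04,0.012],
    [0.083,-0.04,0.012]
  ],
  "rot": [
    [0,0,0],
    [0,0,0],
    [0,0,0],
    [0,0,0],
    [0,0,0]
  ]
}}

```text
time: 7.4
ee_pos: [508.9, -244.7, 118.2]
eef_rot: [-0.386, 0.923, 0.001, -0.001]
force: [0.4, 0.2, -0.3]
width: -0.0
```

```bash
python3 chk.py l;python3 - <<'E'
from h import *; from station import r
s=r.state(); go(s,[511,-244,60],-134.5)
c=r.camera_params("wrist"); T=toolT(s)@c['hand_eye'];f=K(c)
q=np.linalg.inv(T)@np.array([511,-244,24.5,1]);print("predicted",c['cx']+f*q[0]/-q[2],c['cy']+f*q[1]/q[2])
E
```

```text
7.4 [ 508.9 -244.7  118.2] -0.004418185886077147 [ 0.4  0.2 -0.3]
yaw -134.59068908337315 as tab angle -404.59068908337315 C in tool [-242.7  169.5   77.3]
travel [-0.0013 -0.0011  0.0586] rot [ 0.001 -0.    -0.   ]
predicted 317.076526616677 204.1573724659442
```

View pics/l_w.png

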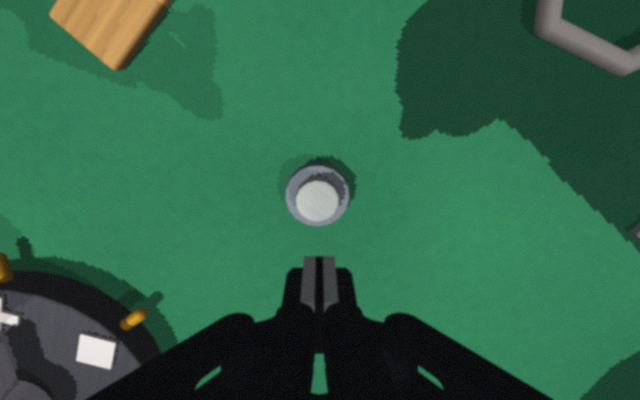

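Button seen at (318,202), predicted (317,204). Descending, then pressing in small steps.

>>> {"op": "play_rows", "data": {
  "fingers": [0,0,0,0],
  "travel": [
    [-0.001,-0.001,0.03],
    [-0.001,-0.001,0.06],
    [-0.001,-0.001,0.085],
    [-0.001,-0.001,0.085]
  ],
  "rot": [
    [0,0,0],
    [0,0,0],
    [0,0,0],
    [0,0,0]
  ]
}}

```text
time: 7.85
ee_pos: [508.6, -242.6, 30.7]
eef_rot: [-0.387, 0.922, 0.002, -0.003]
force: [-0.7, 0.2, -0.3]
width: 0.3
```

>>> {"op": "play_rows", "data": {
  "fingers": [0,0,0,0,0],
  "travel": [
    [0,0,0.003],
    [0,0,0.006],
    [0,0,0.009],
    [0,0,0.011],
    [0,0,0.011]
  ],
  "rot": [
    [0,0,0],
    [0,0,0],
    [0,0,0],
    [0,0,0],
    [0,0,0]
  ]
}}

```text
time: 8.35
ee_pos: [511.0, -244.6, 23.4]
eef_rot: [-0.387, 0.922, -0.0, 0.0]
force: [1.5, -0.1, 0.2]
width: -0.0
```

>>> {"op": "play_rows", "data": {
  "fingers": [0,0,0,0],
  "travel": [
    [0,0,0.0015],
    [0,0,0.003],
    [0,0,0.0045],
    [0,0,0.0045]
  ],
  "rot": [
    [0,0,0],
    [0,0,0],
    [0,0,0],
    [0,0,0]
  ]
}}

```text
time: 8.75
ee_pos: [511.2, -244.7, 19.0]
eef_rot: [-0.387, 0.922, -0.0, 0.0]
force: [-0.3, 1.0, 3.1]
width: 0.1
```

>>> {"op": "play_rows", "data": {
  "fingers": [0,0,0],
  "travel": [
    [0,0,0.001],
    [0,0,0.002],
    [0,0,0.002]
  ],
  "rot": [
    [0,0,0],
    [0,0,0],
    [0,0,0]
  ]
}}

```text
time: 9.05
ee_pos: [511.2, -244.7, 16.9]
eef_rot: [-0.387, 0.922, -0.0, 0.0]
force: [-1.4, -0.2, 4.8]
width: 0.2
```

>>> {"op": "play_rows", "data": {
  "fingers": [0,0,0],
  "travel": [
    [0,0,0.001],
    [0,0,0.0015],
    [0,0,0.0015]
  ],
  "rot": [
    [0,0,0],
    [0,0,0],
    [0,0,0]
  ]
}}

```text
time: 9.35
ee_pos: [511.2, -244.7, 16.0]
eef_rot: [-0.387, 0.922, -0.0, 0.0]
force: [-1.9, 1.1, 9.0]
width: 0.3
```

>>> {"op": "play_rows", "data": {
  "fingers": [0,0,0],
  "travel": [
    [0,0,0.0005],
    [0,0,0.001],
    [0,0,0.001]
  ],
  "rot": [
    [0,0,0],
    [0,0,0],
    [0,0,0]
  ]
}}

```text
time: 9.65
ee_pos: [511.2, -244.7, 15.9]
eef_rot: [-0.387, 0.922, -0.001, 0.0]
force: [-3.7, 1.6, 14.9]
width: 0.0
```

>>> {"op": "play_rows", "data": {
  "fingers": [0,0,0,0,0],
  "travel": [
    [0,0,-0.01],
    [0,0,-0.03],
    [0,0,-0.06],
    [0,0,-0.1],
    [0,0,-0.13]
  ],
  "rot": [
    [0,0,0],
    [0,0,0],
    [0,0,0],
    [0,0,0],
    [0,0,0]
  ]
}}

```text
time: 10.15
ee_pos: [511.0, -244.6, 146.0]
eef_rot: [-0.387, 0.922, -0.0, 0.0]
force: [0.6, -0.4, -0.1]
width: -0.1
```

>>> {"op": "play_rows", "data": {
  "fingers": [0,0,0,0],
  "travel": [
    [0,0,-0.03],
    [0,0,-0.06],
    [0,0,-0.06],
    [0,0,-0.06]
  ],
  "rot": [
    [0,0,0],
    [0,0,0],
    [0,0,0],
    [0,0,0]
  ]
}}

```text
time: 10.55
ee_pos: [511.0, -244.2, 204.2]
eef_rot: [-0.387, 0.922, 0.0, 0.0]
force: [-0.3, 0.5, -0.6]
width: -0.2
```

Run:
```python
from h import *; from station import r
s=r.state(); print(s['time'],s['ee_pos'],s['force'])
p,d=r.camera("wrist"); cv2.imwrite("pics/m_w.png",p[:,:,::-1])
c=r.camera_params("wrist");T=toolT(s)@c['hand_eye']
q=np.linalg.inv(T)@np.array([511,-244,24,1]);u=int(c['cx']+K(c)*q[0]/-q[2]);v=int(c['cy']+K(c)*q[1]/q[2]);print(u,v,[deproj(c,T,a,b,d[b,a]).round(1) for a,b in((u,v),(u+3,v),(u,v-3))])
p,d=r.camera("top"); cv2.imwrite("pics/m_top.png",p[:,:,::-1])
```

```text
10.55 [ 510.95319904 -244.24849883  204.16823401] [-0.29280605  0.47252023 -0.61884509]
318 174 [array([ 511.9, -243.9,   22.4]), array([ 510.2, -246.1,   23.6]), array([ 514.1, -246. ,   23.2])]
```

View pics/m_top.png

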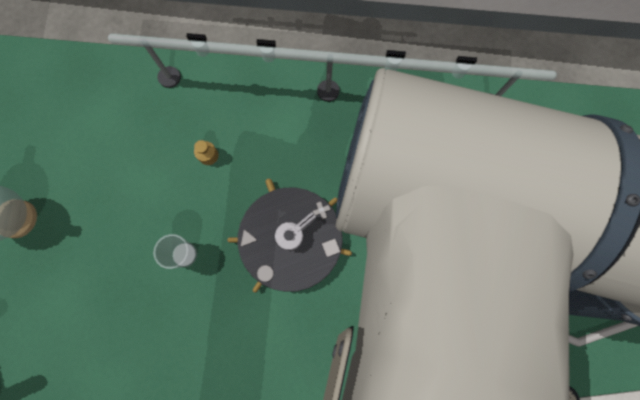

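View pics/m_w.png

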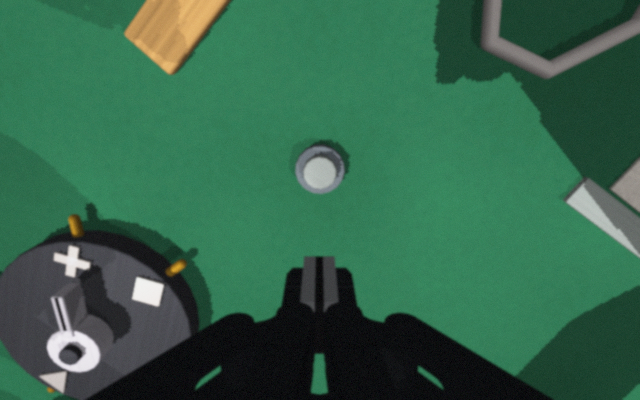

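The tab points from (289,236) to the cross at (321,210). The beaker (175,252) and weight (205,152) haven't moved, the paddle is untouched, and the button is back up at about 23 mm. Handing in.

```bash
python3 -c "
from station import r
print(r.close_job())"
```

```text
the job is handed in; nothing more can be done
None
```

I set the selector to the cross and pressed the fill valve, then handed the job in at about 10.7 s of the 48 s allowed. The hand-in gave no verdict.

- **Selector:** I pushed the tab about 120° counter-clockwise with one finger, the fingers open on either side of it. I then backed off and raised the arm straight up. The wrist picture afterwards showed the tab line about 1 mm from the cross's centre, and the last top view agreed.
- **Valve:** I pressed the button with the fingers shut until it stopped moving, with the tool at 15.9 mm and 15 N on it. That is about 7 mm down from the top face, measured at about 23–24 mm. After release the button measured 22.4–23.6 mm, so it is back up to within camera error.
- **Other objects:** In the last top view the beaker and weight were where they started. The arm hid the paddle in that view. The wrist view showed part of it lying flat, and the tool never went near it.
- **End state:** The arm was left about 180 mm above the valve, touching nothing. No check failed; the lift of the selector was not measured directly, but the vertical force during the push stayed under about 2.5 N in the readings.

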